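# Lock the board jig with the bent pin

### The arm

A 6-joint arm with a two-finger parallel gripper is mounted at the origin on the work surface. World frame = base frame: x ahead of the robot, y to its left, z up, the work surface at z = 0. Lengths are in m, angles in rad, forces in N, time in s.
With the tool pointing down it reaches from about 0.425 to 0.95 m from the base axis. Payload 3.5 kg.
Tool frame: the origin (TCP) lies between the finger pads; the fingertips stand 22 mm ahead of it and the grasp point (between the pads) lies 3 mm ahead of it; z points along the fingers, y is the line along which they close (so a half turn about z gives the same grasp; the last joint's range is limited). The gripper opens to 85 mm and grips with 20 to 120 N. Pads are 22 mm wide; open, the fingers measure 114 mm over their backs; the gripper's body (76 mm by 85 mm) begins 54 mm behind the grasp point. The pads swing forward as they close: fully open they stand 13 mm farther back than shut.
Start: joints at [-1.389, 0.286, 1.577, -0, 1.279, -0.15], TCP at [0.22, -0.638, 0.253] pointing down, gripper open.
Joint ranges: [-2.77, 2.77], [-0.9, 2.22], [0.21, 2.48], [-1.53, 4.67], [0.24, 2.81], [-2.84, 2.84]. Speed limits (rad/s): [2.79, 2.79, 3.14, 3.14, 3.14, 3.14].

### API

Orientations are given as a 3x3 rotation matrix whose columns are the frame's x, y, z axes.
In Python, from station import ctrl, grab_frame, look_for gives the robot as it stands.
- The arm moves only by the tool jog_arm, never from a script. Its arguments are lists of equal length, an entry for each row: "delta_rot": the turn, a rotation vector about the tool's x, y, z in rad, a list of three; "offset": the shift along the tool's x, y, z in cm, a list of three; "gripper": the closure, from -1 (fully open) to 1 (shut). A call has exactly 8 rows; each row shifts and turns the commanded pose from where the row before left it, along the tool's axes as they then stand; what a row does not reach is not made up. A row lasts 1/8 s, in which the tool goes at most 62.5 mm and 10.7 degrees, less where a joint would pass 70% of its speed; a pose out of reach is approached as far as the arm can. A call with a gripper value outside its range is refused whole. The fingers move at their own pace and stop on an object; the grip force is fixed at half the most. Time passes only in rows, so rows that do not move let the fingers close, or fill a call up. It gives the time, the measured TCP pose, the force, the opening and the grip force at its end, in the units of the state.
- ctrl.get_state(): the state, without advancing time (a new reading comes with each control period).
- grab_frame(name): name is "side" or "top"; returns a dict with "image" (480x640x3 uint8, blue, green, red), "fx", "fy", "cx", "cy" (pixels), "k1" (the pictures are not rectified: a ray, as slopes to the right and down, at radius r is drawn at 1 + k1 r^2 times it, then the intrinsics apply), "extrinsics" (4x4, takes a point from camera to world coordinates). Camera axes: x right, y up, looking along -z (the intrinsics and any distortion apply to the point x, -y, -z); pixel columns grow to the right and rows downward; lengths in m; the calibration is good to about 2 mm. A picture is of the moment at which its call begins. There is no depth.
- ctrl.sign_off(): hands the job in; it is judged then, once.
Trained networks look in the newest picture that a camera, given by its name, has taken for a name from the list of things; names that differ only in an ending like _2 or _b are one class to them, and where a whole thing is asked for, a point or a joint stands for the part that bears it (a point fixed in the world has none). Each returns a list of dicts, best first, with "conf" (0 to 1); they miss things now and then, are a little off and sometimes report something else, mostly with a low value. They report only what shows in the picture. A call takes as long as a camera call. They do not tell look-alikes from the thing itself.
- look_for(camera, thing): "centre" ([column, row] as shares, 0 to 1, of the picture: columns of its width, rows of its height, amid what is visible of it).
The state is a dict: "t": time; "joint_positions": joint angles; "joint_velocities": joint speeds; "tau": joint torques, N m; "tcp_pos": TCP position; "eef_rot": TCP orientation; "force": force on the tool from outside, world axes, zero at the start; "torque": the same for the moment, N m; "finger_gap": finger opening in m; "grasp_force": force on a finger pad.
Only numpy, scipy, OpenCV 4.12 (cv2) and the standard library are available. Lean on these libraries where they do the work, as an engineer would, in place of code of your own. Each camera call takes 0.05 s, during which the arm holds its last target. There are 200 camera calls.

### The job

Lock the board jig: take the bent pin by its post and thread its curved wire through the upright eye of the jig's latch slide, swinging the pin round its own curve, until the pin's shoulder bears on the eye. Then push on with the shoulder to drive the slide fully home, lean on its end stop for about half a second with some 13 N (more than 9 N, and never more than 18 N on the eye at any time), and let go, leaving the pin standing flat on the jig plate with the shoulder still at the eye. Do not disturb the straight pin or the other things on the bench.

Things in the scene. Friction and masses are not known exactly. Their poses are not given: they have to be found in the camera images.
- bent_pin: Bent locking pin, about 0.22 kg, standing loose: steel foot 44 x 44 x 6 mm (x -26 to 18, y -22 to 22 mm), aluminium grip post 16 mm square up to 90 mm height, a shank along +x at 16 mm height to a 22 mm collar, then a curved 8 mm steel wire in the horizontal plane. Origin: underside of the foot, on the post's axis; x along the shank, z up.
- shoulder (a point): Centre of the bent pin's shoulder, the flat front face of its collar, at (24, 0, 16) mm in the bent pin's frame, same axes. Here the wire's arc begins, heading along +x and bending left (to +y).
- bow_centre (a point): Centre of the bent pin's arc, a point in empty air at (24, 50, 16) mm in the bent pin's frame, same axes. The wire's centre line has a radius of 50 mm about it and spans 75 degrees from shoulder to tip.
- tip (a point): End of the centre line of the bent pin's wire, at (72, 37, 16) mm in the bent pin's frame, same axes; the rounded end adds 4 mm.
- straight_pin: The other locking pin, not wanted; leave alone. Foot, post, shank and collar are just like the bent pin's, but its 8 mm wire runs straight ahead for 65 mm. Origin and axes as for the bent pin.
- jig: Board jig, fixed: base plate x -105 to 195, y -135 to 115 mm, 12 mm thick; board cradle beyond x = 40 mm, up to 37 mm above the bench; latch slide on the bare half near the robot, between guides (x = -18 to 18, y = 14 to 62 mm, 18 mm high) and a stop (y = 62 to 70, 20 mm high). Origin: at bench level below the eye's mouth with the slide at 0; x to the board, y as the slide is pushed.
- eye_mouth (a point): Centre of the hole of the slide's eye, on its front face, 28 mm above the bench, 16 mm above the jig plate (the wire's height when the pin stands on the plate). The eye is an upright ring: hole 12, outside 24, thickness 6 mm. It moves with the slide. x: hole axis, the way the wire enters and the slide is pushed (jig +y); y: to the robot, the side to which the threaded wire bends (jig -x).
- slide (a joint): Travel of the latch slide in m along the eye's x: starts at 0 to 0.003, home against its rigid stop at 0.012. Stiff: moves only under about 5 N and stays where it is left. With the shoulder flat on the eye and the pin on the plate, the pin's axes are parallel to eye_mouth's and its origin is at (-24, 0, -16) mm from it.
- screwdriver: Black-handled screwdriver, 190 mm, lying on the bench; leave alone. Origin: at its axis.
- flux_jar: Jar, 52 mm wide, 60 mm high; leave alone. Origin: centre of its underside.
- wire_spool: Flanged spool, 56 mm wide, 40 mm high; leave alone. Origin: centre of its underside.
- heat_sink: Finned heat sink, 50 x 50 x 26 mm; leave alone. Origin: centre of its underside.
- mug: White mug, 80 mm wide, 90 mm high; leave alone. Origin: centre of its underside.
- cast_box: Aluminium box, 110 x 60 x 35 mm; leave alone. Origin: centre of its underside.
- relay: Grey relay, 30 x 50 x 35 mm; leave alone. Origin: centre of its underside.
There are look-alikes about, which are no part of the job. Leave any blue look-alike of the bent_pin alone.

How it is judged:
On the way, in this order (a step that is already met when the one before it is completed fails the run):
1. the wire is through the eye: shoulder within 14 mm of the eye's mouth, tip at least 25 mm beyond it, slide still short of 0.008 (distance between shoulder and eye_mouth below 0.014 m and x of tip in the frame of eye_mouth above 0.025 m and value of joint slide below 0.008 m), for 0.05 s.
2. the pin leans on the slide at its end stop: more than 9 N between pin and eye, slide beyond 0.0105, shoulder within 7 mm of the eye's mouth, for 0.3 s (contact force between bent_pin and slide above 9 N and value of joint slide above 0.0105 m and distance between shoulder and eye_mouth below 0.007 m), for 0.3 s.
At the end, for the whole second after the job is handed in: The slide is home (joint beyond 0.0105 of 0.012), the bent pin's wire passes through the eye with the shoulder within 7 mm of the eye's mouth and the tip at least 35 mm beyond it, and the pin stands upright (within 0.12 rad), at rest and released (value of joint slide above 0.0105 m and distance between shoulder and eye_mouth below 0.007 m and x of tip in the frame of eye_mouth above 0.035 m and angle between bent_pin's own z axis and vertical below 0.12 rad and linear speed of bent_pin below 0.02 m/s and contact force between the fingers and bent_pin below 0.05 N); the robot touches nothing.
It fails at once if more than 18 N between the bent pin and the slide with its eye (contact force between bent_pin and slide above 18 N).
It fails at once if the straight pin or another thing on the bench is moved by more than 20 mm (distance of any of straight_pin, screwdriver, flux_jar, wire_spool, heat_sink, mug, cast_box, relay from where it was at the start of the episode above 0.02 m).
It also fails if it takes over 69 s, if anything falls off the work surface, if the arm or the gripper's body presses on something with over 40 N, if the wrist force passes 120 N, or if a joint passes its speed limit or range.

## Working session

There is one attempt and no reset: what is moved stays moved. The work goes in short steps, Python scripts to look and compute and a tool call to move; the robot and the scene stay as the last step left them, time stands still between calls to the robot, and variables do not carry over. Pictures are saved under pics/ and viewed, at most 10 in all, crops included, and the job is handed in when it is done.

Besides the shell and the picture viewer there is one more tool, called by a JSON object that holds its "api" and its "payload", one argument or row to a line. jog_arm: Moves the arm, as the interface text tells. Its arguments: {"type":"object","properties":{"delta_rot":{"type":"array","items":{"type":"array","items":{"type":"number"}}},"offset":{"type":"array","items":{"type":"array","items":{"type":"number"}}},"gripper":{"type":"array","items":{"type":"number"}}},"required":["delta_rot","offset","gripper"]}

```bash
mkdir -p pics; ls; cat > h.py <<'E'
import numpy as np, cv2
from station import ctrl, grab_frame, look_for
def ray(f,u,v):
    a=np.array([(u-f['cx'])/f['fx'],(v-f['cy'])/f['fy']]); p=a.copy()
    for _ in range(20): p=a/(1+f['k1']*(p@p))
    T=np.array(f['extrinsics']); return T[:3,3],T[:3,:3]@np.array([p[0],-p[1],-1.])
def onz(f,u,v,z):
    o,d=ray(f,u,v); return o+d*(z-o[2])/d[2]
def proj(f,P):
    T=np.array(f['extrinsics']); c=T[:3,:3].T@(np.array(P)-T[:3,3]); s=np.array([c[0],-c[1]])/-c[2]
    s=s*(1+f['k1']*(s@s)); return np.array([s[0]*f['fx']+f['cx'],s[1]*f['fy']+f['cy']])
E
python3 - <<'E'
from h import *
for n in ['top','side']:
    f=grab_frame(n); cv2.imwrite(f'pics/{n}0.png',f['image'])
    print(n,f['fx'],f['cx'],f['cy'],f['k1'],np.round(f['extrinsics'],3).tolist())
    for t in ['bent_pin','straight_pin','shoulder','tip','jig','eye_mouth','slide','mug']:
        print(t,[(round(d['conf'],2),round(d['centre'][0]*640),round(d['centre'][1]*480)) for d in look_for(n,t)][:4])
print(ctrl.get_state())
E
```

```text
pics
top 530.5841392121087 317.40253074733926 227.00287807582382 -0.05860977746416986 [[-0.018, 0.995, -0.101, 0.392], [-1.0, -0.018, 0.006, -0.007], [0.004, 0.101, 0.995, 1.296], [0.0, 0.0, 0.0, 1.0]]
bent_pin [(0.97, 350, 183), (0.81, 450, 216), (0.69, 512, 255), (0.6, 492, 308)]
straight_pin [(0.98, 383, 238), (0.66, 394, 146), (0.19, 451, 216)]
shoulder [(0.92, 492, 307), (0.81, 508, 253), (0.8, 352, 186), (0.72, 453, 216)]
tip [(0.81, 513, 252), (0.58, 350, 179)]
jig [(0.57, 247, 198)]
eye_mouth [(0.7, 234, 218), (0.45, 418, 170)]
slide [(0.73, 233, 218)]
mug [(0.75, 143, 266)]
side 465.49274997995906 319.49821666474867 244.74233713426355 0.0409048514581462 [[-0.698, 0.371, -0.612, -0.201], [-0.716, -0.363, 0.597, 0.725], [-0.001, 0.855, 0.519, 0.683], [0.0, 0.0, 0.0, 1.0]]
bent_pin [(0.63, 400, 206), (0.57, 321, 227), (0.47, 486, 211)]
straight_pin [(0.68, 379, 236)]
shoulder [(0.8, 320, 233), (0.76, 401, 210), (0.66, 486, 212)]
tip [(0.94, 323, 230), (0.8, 400, 210), (0.64, 484, 212)]
jig [(0.96, 260, 277)]
eye_mouth [(0.52, 400, 210), (0.45, 265, 284)]
slide [(0.54, 265, 283)
[... 169 characters left out ...]
     1.27860804e+00, -1.49994788e-01]), 'joint_velocities': array([-0.00113146, -0.00088434,  0.00069907,  0.00011443,  0.00112287,
        0.00023357]), 'tau': array([ 9.10974650e-04, -4.05955195e+01, -2.92946112e+01, -1.03646175e-04,
        4.55357449e-04,  4.06531640e-06]), 'tcp_pos': array([ 0.21990647, -0.63815451,  0.25333608]), 'eef_rot': array([[ 9.45455625e-01,  3.25750918e-01, -7.91506724e-06],
       [ 3.25750918e-01, -9.45455625e-01, -1.82149800e-06],
       [-8.07669950e-06, -8.56194888e-07, -1.00000000e+00]]), 'force': array([ 0.20399581, -0.44698723,  0.05194025]), 'torque': array([-0.01266272,  0.02302144, -0.00755768]), 'grasp_force': 0.0, 'finger_gap': 0.08517589172719642}
```

View pics/top0.png

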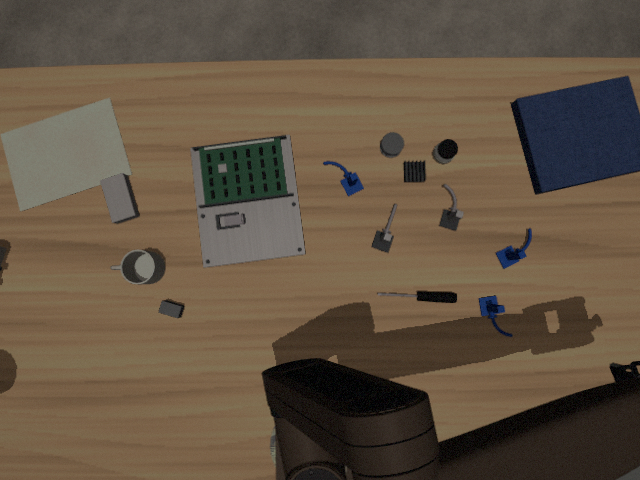

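View pics/side0.png

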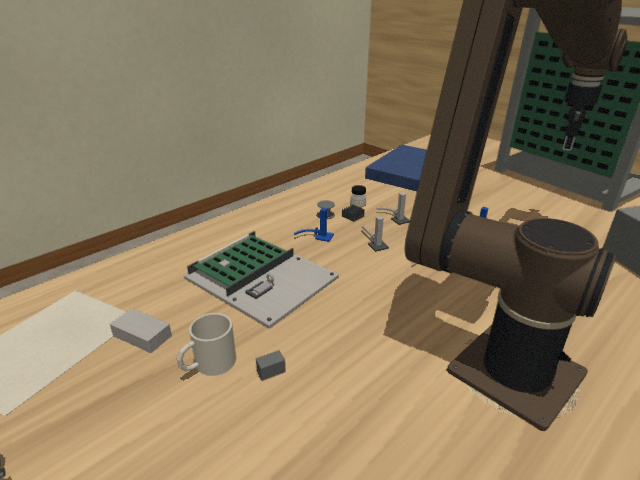

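```bash
python3 - <<'E'
from h import *
a=cv2.imread('pics/top0.png');b=cv2.imread('pics/side0.png')
def c(i,x,y,w,h,W,H): return cv2.resize(i[y:y+h,x:x+w],(W,H),interpolation=cv2.INTER_CUBIC)
p=np.vstack([np.hstack([c(a,425,172,50,60,330,396),c(a,190,190,70,60,462,396)]),np.hstack([c(b,370,185,50,30,330,198),c(b,230,264,70,30,462,198)])])
cv2.imwrite('pics/crop0.png',p)
E
```

```text
(no output)
```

View pics/crop0.png

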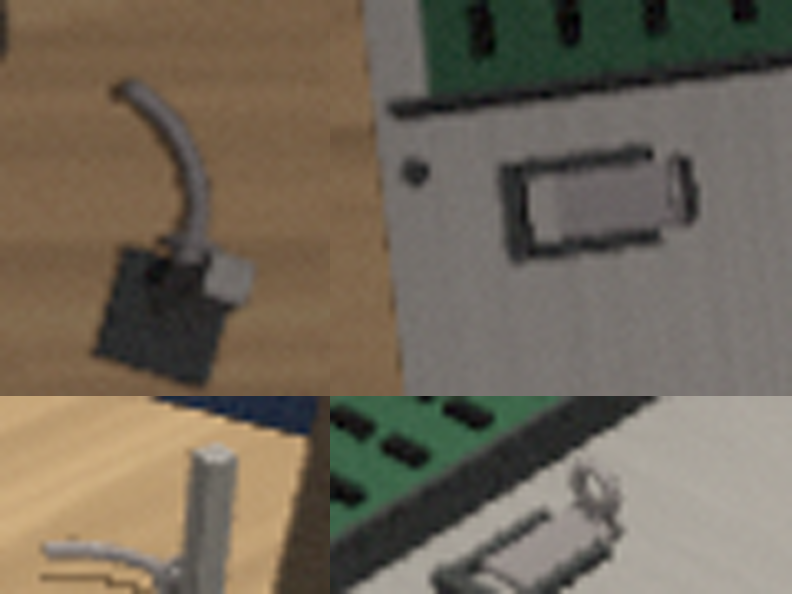

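```bash
cat >> h.py <<'E'
from scipy.optimize import least_squares
def fit(obs,x0):
    # obs: (frame, local xyz mm, z0, pix, w)
    def r(x):
        c,s=np.cos(x[2]),np.sin(x[2]); o=[]
        for f,p,px,w in obs:
            p=np.array(p)/1e3
            o+=list(w*(proj(f,[x[0]+c*p[0]-s*p[1],x[1]+s*p[0]+c*p[1],p[2]])-px))
        return np.array(o)
    s=least_squares(r,x0,loss='soft_l1'); return s.x,r(s.x).reshape(-1,2)
E
python3 - <<'E'
from h import *
T=grab_frame('top');S=grab_frame('side')
a=T['image']; cv2.imwrite('pics/j.png',cv2.resize(a[128:272,186:310],None,fx=4,fy=4,interpolation=cv2.INTER_CUBIC))
tip=[24+50*np.sin(1.309)+4*np.cos(1.309),50-50*np.cos(1.309)+4*np.sin(1.309),16]
x,r=fit([(T,(18,22,6),(443.6,209.6),1),(T,(-26,22,6),(439.4,225.6),1),(T,(-26,-22,6),(456.1,230.5),1),(T,(0,0,90),(459.7,214.4),1),(T,tip,(443.2,185.6),1),
 (S,(0,0,90),(402.3,193.5),1),(S,tip,(376.8,208.2),1)],[.4,-.3,0.])
print('pin',x,'\n',r.round(1))
x,r=fit([(T,(-105,115,12),(203,266),1),(T,(-105,-135,12),(305,254),1),(T,(18,70,32),(215.8,215.5),1),(T,(0,1.5,28),(243.5,218.8),1),
 (S,(0,1.5,28),(270.5,277.9),1)],[.4,.2,0.])
print('jig',x,'\n',r.round(1), onz(T,203,266,.012),onz(T,305,254,.012))
E
```

```text
pin [ 0.53715321 -0.34212884 -0.30939853] 
 [[ 0.2 -0.5]
 [-0.3  0.6]
 [ 0.2  0.8]
 [-0.  -0. ]
 [ 0.1 -0.6]
 [ 0.3 -0.2]
 [-0.6  0.1]]
jig [0.54498352 0.16142266 0.11060696] 
 [[-0.1  1.7]
 [ 0.4  0.5]
 [-1.6 -1.3]
 [ 0.  -0.7]
 [ 0.5 -0.5]] [0.43191426 0.26393304 0.012     ] [0.45664422 0.01663205 0.012     ]
```

View pics/j.png

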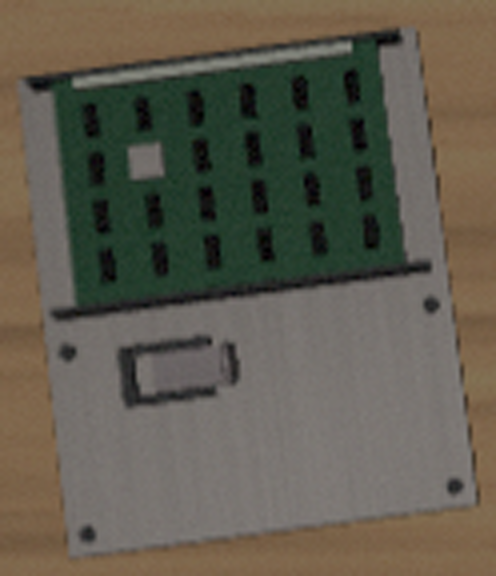

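```bash
python3 - <<'E'
from h import *
T=grab_frame('top');S=grab_frame('side')
for h in (18,20,30,32):
  x,r=fit([(T,(-105,115,12),(203.3,267.2),1),(T,(-105,-135,12),(305.5,254),1),(T,(195,-135,12),(289.2,135),1),(T,(195,115,12),(191,147.8),1),(T,(18,70,h),(215.8,215.5),1),(T,(-18,70,h),(218.6,229.3),1)],[.5,.2,0.])
  print('jig',h,x,'\n',r.round(1).tolist())
c,s=np.cos(x[2]),np.sin(x[2])
for sl in (0,3): 
  P=[x[0]-s*(sl+3)/1e3,x[1]+c*(sl+3)/1e3,.028]; print(proj(T,P),proj(S,P))
E
```

```text
jig 18 [0.54484359 0.16034205 0.11361174] 
 [[0.2, 0.6], [0.5, 0.3], [1.1, -0.6], [-0.6, -0.3], [-0.1, -0.5], [-1.2, 0.4]]
jig 20 [0.54476711 0.1602195  0.113755  ] 
 [[0.3, 0.7], [0.5, 0.3], [1.2, -0.6], [-0.6, -0.3], [-0.2, -0.5], [-1.3, 0.3]]
jig 30 [0.54440263 0.15966844 0.11462402] 
 [[0.5, 0.8], [0.8, 0.4], [1.3, -0.5], [-0.4, -0.1], [-0.7, -0.9], [-1.8, 0.1]]
jig 32 [0.54433326 0.15957789 0.11482159] 
 [[0.6, 0.9], [0.8, 0.5], [1.3, -0.5], [-0.4, -0.1], [-0.8, -0.9], [-1.9, 0.0]]
[243.68711752 218.46522786] [271.28867807 277.45784022]
[242.45181862 218.62939644] [270.42208444 278.01463441]
```

{"api": "jog_arm", "payload": {
  "delta_rot": [
    [0,0,-0.116],
    [0,0,-0.116],
    [0,0,-0.116],
    [0,0,-0.116],
    [0,0,-0.116],
    [0,0,-0.116],
    [0,0,-0.116],
    [0,0,-0.116]
  ],
  "offset": [
    [0,0,0],
    [0,0,0],
    [0,0,0],
    [0,0,0],
    [0,0,0],
    [0,0,0],
    [0,0,0],
    [0,0,0]
  ],
  "gripper": [-1,-1,-1,-1,-1,-1,-1,-1]
}}

```text
t: 2.1
tcp_pos: [0.2199, -0.6382, 0.2533]
eef_rot: [[0.302, 0.953, 0.0], [0.953, -0.302, 0.0], [0.0, 0.0, -1.0]]
force: [0.1, 0.1, -0.0]
finger_gap: 0.0855
grasp_force: 0.0
```

```bash
cat >> h.py <<'E'
def d(x,y,z,yaw,n):
    s=ctrl.get_state();R=np.array(s['eef_rot']);p=np.array(s['tcp_pos'])
    y0=np.arctan2(R[1,0],R[0,0]); dy=(yaw-y0+np.pi)%(2*np.pi)-np.pi
    print('t',s['t'],'tcp',p.round(4),'yaw',round(y0,4),'tilt',R[2].round(4),'F',np.round(s['force'],2),'gap',round(s['finger_gap'],4),s['grasp_force'])
    print('per row cm',(R.T@(np.array([x,y,z])-p)*100/n).round(3),'rz',round(-dy/n,4),'j',s['joint_positions'].round(2))
E
python3 -c "
from h import *
d(.537,-.342,.2,1.262,16)"
```

```text
t 2.1 tcp [ 0.2199 -0.6382  0.2533] yaw 1.2636 tilt [ 0.  0. -1.] F [ 0.11  0.08 -0.  ] gap 0.0855 0.0
per row cm [2.364 1.329 0.333] rz 0.0001 j [-1.39  0.29  1.58  0.    1.28 -1.08]
```

{"api": "jog_arm", "payload": {
  "delta_rot": [
    [0,0,0],
    [0,0,0],
    [0,0,0],
    [0,0,0],
    [0,0,0],
    [0,0,0],
    [0,0,0],
    [0,0,0]
  ],
  "offset": [
    [2.36,1.33,0.33],
    [2.36,1.33,0.33],
    [2.36,1.33,0.33],
    [2.36,1.33,0.33],
    [2.36,1.33,0.33],
    [2.36,1.33,0.33],
    [2.36,1.33,0.33],
    [2.36,1.33,0.33]
  ],
  "gripper": [-1,-1,-1,-1,-1,-1,-1,-1]
}}

```text
t: 3.1
tcp_pos: [0.3806, -0.4888, 0.2267]
eef_rot: [[0.305, 0.952, 0.0], [0.952, -0.305, 0.0], [0.0, 0.0, -1.0]]
force: [0.8, 0.0, -0.4]
finger_gap: 0.0854
grasp_force: 0.0
```

{"api": "jog_arm", "payload": {
  "delta_rot": [
    [0,0,0],
    [0,0,0],
    [0,0,0],
    [0,0,0],
    [0,0,0],
    [0,0,0],
    [0,0,0],
    [0,0,0]
  ],
  "offset": [
    [2.36,1.33,0.33],
    [2.36,1.33,0.33],
    [2.36,1.33,0.33],
    [2.36,1.33,0.33],
    [2.36,1.33,0.33],
    [2.36,1.33,0.33],
    [2.36,1.33,0.33],
    [2.36,1.33,0.33]
  ],
  "gripper": [-1,-1,-1,-1,-1,-1,-1,-1]
}}

```text
t: 4.1
tcp_pos: [0.5391, -0.3414, 0.2003]
eef_rot: [[0.305, 0.952, -0.0], [0.952, -0.305, 0.0], [0.0, -0.0, -1.0]]
force: [0.1, -1.2, -0.1]
finger_gap: 0.085
grasp_force: 0.0
```

```bash
python3 -c "
from h import *
d(.537,-.342,.063,1.262,8)"
```

```text
t 4.1 tcp [ 0.5391 -0.3414  0.2003] yaw 1.2607 tilt [ 1.e-04 -1.e-04 -1.e+00] F [ 0.07 -1.17 -0.14] gap 0.085 0.0
per row cm [-0.016 -0.023  1.717] rz -0.0002 j [-0.72  0.25  1.72  0.    1.17 -0.41]
```

{"api": "jog_arm", "payload": {
  "delta_rot": [
    [0,0,0],
    [0,0,0],
    [0,0,0],
    [0,0,0],
    [0,0,0],
    [0,0,0],
    [0,0,0],
    [0,0,0]
  ],
  "offset": [
    [-0.02,-0.02,1.72],
    [-0.02,-0.02,1.72],
    [-0.02,-0.02,1.72],
    [-0.02,-0.02,1.72],
    [-0.02,-0.02,1.72],
    [-0.02,-0.02,1.72],
    [-0.02,-0.02,1.72],
    [0,0,1.72]
  ],
  "gripper": [-1,-1,-1,-1,-1,-1,-1,-1]
}}

```text
t: 5.1
tcp_pos: [0.5363, -0.3448, 0.0618]
eef_rot: [[0.306, 0.952, 0.0], [0.952, -0.306, -0.0], [-0.0, 0.0, -1.0]]
force: [-0.1, -0.0, -0.5]
finger_gap: 0.0852
grasp_force: 0.0
```

{"api": "jog_arm", "payload": {
  "delta_rot": [
    [0,0,0],
    [0,0,0],
    [0,0,0],
    [0,0,0],
    [0,0,0],
    [0,0,0],
    [0,0,0],
    [0,0,0]
  ],
  "offset": [
    [0,0,0],
    [0,0,0],
    [0,0,0],
    [0,0,0],
    [0,0,0],
    [0,0,0],
    [0,0,0],
    [0,0,0]
  ],
  "gripper": [1,1,1,1,1,1,1,1]
}}

```text
t: 6.1
tcp_pos: [0.5366, -0.3451, 0.0639]
eef_rot: [[0.306, 0.952, 0.001], [0.952, -0.306, -0.001], [-0.001, 0.001, -1.0]]
force: [-1.7, 0.3, 5.8]
finger_gap: 0.0153
grasp_force: 59.0
```

```bash
python3 -c "
from h import *
d(.537,-.342,.063,1.262,8)"
```

```text
t 6.1 tcp [ 0.5366 -0.3451  0.0639] yaw 1.2599 tilt [-6.e-04  9.e-04 -1.e+00] F [-1.71  0.3   5.84] gap 0.0153 59.01473522186279
per row cm [ 0.038 -0.007  0.012] rz -0.0003 j [-0.73  0.42  1.78 -0.    0.94 -0.42]
```

{"api": "jog_arm", "payload": {
  "delta_rot": [
    [0,0,0],
    [0,0,0],
    [0,0,0],
    [0,0,0],
    [0,0,0],
    [0,0,0],
    [0,0,0],
    [0,0,0]
  ],
  "offset": [
    [0,0,-1],
    [0,0,-2],
    [0,0,-2.5],
    [0,0,-2.5],
    [0,0,-2.5],
    [0,0,-2.5],
    [0,0,-2.5],
    [0,0,-2]
  ],
  "gripper": [1,1,1,1,1,1,1,1]
}}

```text
t: 7.1
tcp_pos: [0.5364, -0.3447, 0.24]
eef_rot: [[0.306, 0.952, 0.001], [0.952, -0.306, -0.001], [-0.001, 0.002, -1.0]]
force: [-0.4, -0.9, -2.6]
finger_gap: 0.0153
grasp_force: 58.5
```

{"api": "jog_arm", "payload": {
  "delta_rot": [
    [0,0,-0.062],
    [0,0,-0.062],
    [0,0,-0.062],
    [0,0,-0.062],
    [0,0,-0.062],
    [0,0,-0.062],
    [0,0,-0.062],
    [0,0,-0.062]
  ],
  "offset": [
    [0,0,0],
    [0,0,0],
    [0,0,0],
    [0,0,0],
    [0,0,0],
    [0,0,0],
    [0,0,0],
    [0,0,0]
  ],
  "gripper": [1,1,1,1,1,1,1,1]
}}

```text
t: 8.1
tcp_pos: [0.5361, -0.3445, 0.2382]
eef_rot: [[-0.186, 0.983, -0.0], [0.983, 0.186, 0.0], [0.0, -0.0, -1.0]]
force: [-0.3, -1.3, -2.4]
finger_gap: 0.0152
grasp_force: 58.6
```

```bash
python3 -c "
from h import *
d(.481,.0996,.24,1.757,16)"
```

```text
t 8.1 tcp [ 0.5361 -0.3445  0.2382] yaw 1.7579 tilt [ 4.e-04 -2.e-04 -1.e+00] F [-0.32 -1.29 -2.39] gap 0.0152 58.59399139881134
per row cm [ 2.791  0.178 -0.011] rz 0.0001 j [-0.73  0.22  1.69  0.    1.24 -0.92]
```

{"api": "jog_arm", "payload": {
  "delta_rot": [
    [0,0,0],
    [0,0,0],
    [0,0,0],
    [0,0,0],
    [0,0,0],
    [0,0,0],
    [0,0,0],
    [0,0,0]
  ],
  "offset": [
    [1.5,0.1,0],
    [2.5,0.18,0],
    [3,0.18,0],
    [3,0.18,0],
    [3,0.18,0],
    [3,0.18,0],
    [3,0.18,0],
    [3,0.18,0]
  ],
  "gripper": [1,1,1,1,1,1,1,1]
}}

```text
t: 9.1
tcp_pos: [0.5085, -0.124, 0.2381]
eef_rot: [[-0.183, 0.983, -0.0], [0.983, 0.183, 0.001], [0.001, 0.0, -1.0]]
force: [-0.2, 0.1, -2.3]
finger_gap: 0.015
grasp_force: 58.5
```

{"api": "jog_arm", "payload": {
  "delta_rot": [
    [0,0,0],
    [0,0,0],
    [0,0,0],
    [0,0,0],
    [0,0,0],
    [0,0,0],
    [0,0,0],
    [0,0,0]
  ],
  "offset": [
    [3,0.18,0],
    [3,0.18,0],
    [3,0.2,0],
    [3,0.2,0],
    [3,0.2,0],
    [3,0.2,0],
    [2.5,0.2,0],
    [2,0.2,0]
  ],
  "gripper": [1,1,1,1,1,1,1,1]
}}

```text
t: 10.1
tcp_pos: [0.482, 0.0998, 0.2381]
eef_rot: [[-0.184, 0.983, -0.0], [0.983, 0.184, 0.0], [0.0, -0.0, -1.0]]
force: [0.1, -0.3, -2.5]
finger_gap: 0.015
grasp_force: 58.5
```

```bash
python3 -c "
from h import *
d(.481,.0996,.125,1.757,8)"
```

```text
t 10.1 tcp [0.482  0.0998 0.2381] yaw 1.7557 tilt [ 5.e-04 -1.e-04 -1.e+00] F [ 0.09 -0.29 -2.46] gap 0.015 58.52403938770294
per row cm [-0.    -0.012  1.414] rz -0.0002 j [-0.   -0.11  2.03  0.    1.22 -0.19]
```

{"api": "jog_arm", "payload": {
  "delta_rot": [
    [0,0,0],
    [0,0,0],
    [0,0,0],
    [0,0,0],
    [0,0,0],
    [0,0,0],
    [0,0,0],
    [0,0,0]
  ],
  "offset": [
    [0,0,1.5],
    [0,0,2],
    [0,0,2],
    [0,0,2],
    [0,0,2],
    [0,0,1.8],
    [0,0,0],
    [0,0,0]
  ],
  "gripper": [1,1,1,1,1,1,1,1]
}}

```text
t: 11.1
tcp_pos: [0.4835, 0.098, 0.1254]
eef_rot: [[-0.184, 0.983, 0.001], [0.983, 0.184, -0.0], [-0.0, 0.001, -1.0]]
force: [-0.3, 0.6, -2.1]
finger_gap: 0.0151
grasp_force: 58.5
```

```bash
python3 - <<'E'
from h import *
a=grab_frame('top')['image'];b=grab_frame('side')['image']
def c(i,x,y,w,h,s): return cv2.resize(i[y:y+h,x:x+w],None,fx=s,fy=s,interpolation=cv2.INTER_CUBIC)
# each crop 130x98 -> 780 x 588 stacked: use side by side 64x96 *6
cv2.imwrite('pics/c2.png',np.hstack([c(a,210,185,65,95,6),c(b,245,220,65,95,6)]))
cv2.imwrite('pics/top2.png',a);cv2.imwrite('pics/side2.png',b)
d(.481,.0996,.076,1.757,8)
E
```

```text
t 11.2 tcp [0.4839 0.098  0.126 ] yaw 1.7557 tilt [-5.0e-04  2.1e-03 -1.0e+00] F [-0.    0.87 -2.35] gap 0.015 58.526811003685
per row cm [ 0.026 -0.034  0.625] rz -0.0002 j [-0.01  0.03  2.12 -0.    0.99 -0.19]
```

View pics/c2.png

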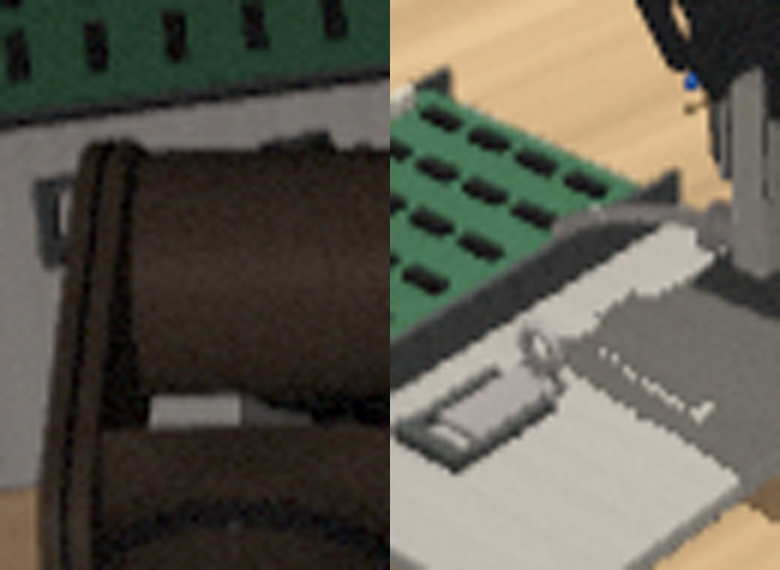

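```bash
python3 - <<'E'
from h import *
S=grab_frame('side')
tip=np.array([24+50*np.sin(1.309)+4*np.cos(1.309),50-50*np.cos(1.309)+4*np.sin(1.309),16])/1e3
psi=.1849
R=lambda a:np.array([[np.cos(a),-np.sin(a),0],[np.sin(a),np.cos(a),0],[0,0,1]])
for tcp in ([.4839,.098,.126],[.4835,.098,.1254]):
  o=np.array(tcp)+R(psi)@[0,.003,-.0639]
  print('tip',proj(S,o+R(psi)@tip),'post top',proj(S,o+R(psi)@[0,0,.09]),'foot corner(-26,22)',proj(S,o+R(psi)@[-.026,.022,.006]))
  for dx in np.eye(3)*.001: print(proj(S,o+R(psi)@tip+dx)-proj(S,o+R(psi)@tip))
for n in ['tip','shoulder','eye_mouth','bent_pin']:
  print(n,[(round(q['conf'],2),(np.array(q['centre'])*[640,480]).round(1)) for q in look_for('side',n)][:5])
cv2.imwrite('pics/c3.png',cv2.resize(S['image'][225:290,255:325],None,fx=9,fy=9,interpolation=cv2.INTER_CUBIC))
d(.481,.0996,.076,1.757,8)
E
```

```text
tip [271.6825629  258.26725015] post top [306.07142103 233.16641336] foot corner(-26,22) [310.0034717  271.58063496]
[-0.26612752 -0.1624129 ]
[-0.32571087  0.15929004]
[-0.02261203 -0.35180218]
tip [271.8026239  258.54321789] post top [306.19444362 233.45571275] foot corner(-26,22) [310.12446866 271.86354246]
[-0.26617565 -0.16255418]
[-0.32562606  0.15943044]
[-0.02255305 -0.35165316]
tip [(0.5, array([446.6, 212.9])), (0.47, array([328. , 235.9]))]
shoulder [(0.73, array([307.4, 259.1])), (0.72, array([357.2, 195.8]))]
eye_mouth [(0.49, array([263.7, 283.9]))]
bent_pin [(0.96, array([304.2, 256.4])), (0.57, array([381.9, 238.2])), (0.45, array([325.5, 233.9])), (0.39, array([448.5, 207.9]))]
t 11.45 tcp [0.4834 0.0981 0.1254] yaw 1.7559 tilt [-2.e-04  9.e-04 -1.e+00] F [ 0.07 -0.11 -2.12] gap 0.0154 58.52721154689789
per row cm [ 0.024 -0.027  0.618] rz -0.0001 j [-0.01  0.03  2.12  0.    0.99 -0.19]
```

View pics/c3.png

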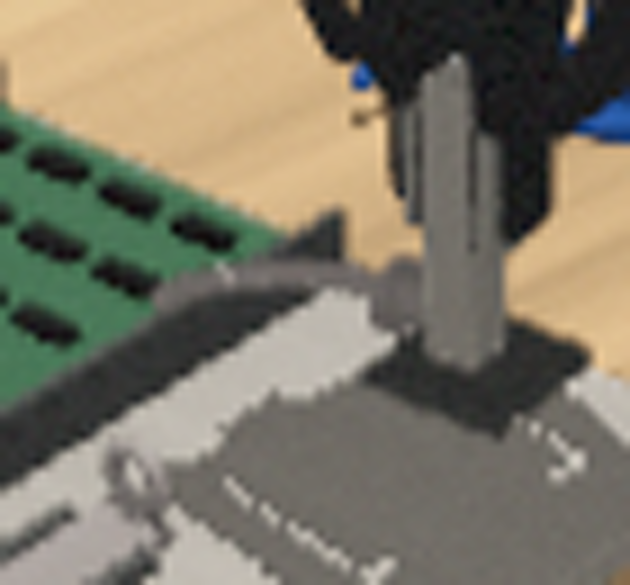

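{"api": "jog_arm", "payload": {
  "delta_rot": [
    [0,0,0],
    [0,0,0],
    [0,0,0],
    [0,0,0],
    [0,0,0],
    [0,0,0],
    [0,0,0],
    [0,0,0]
  ],
  "offset": [
    [0.05,-0.05,1],
    [0.05,-0.05,1],
    [0.05,-0.05,1],
    [0.05,-0.05,1],
    [0,-0.02,0.5],
    [0,0,0.2],
    [0,0,0],
    [0,0,0]
  ],
  "gripper": [1,1,1,1,1,1,1,1]
}}

```text
t: 12.45
tcp_pos: [0.481, 0.0996, 0.0784]
eef_rot: [[-0.184, 0.983, 0.001], [0.983, 0.184, -0.0], [-0.0, 0.001, -1.0]]
force: [-0.4, 0.3, -1.5]
finger_gap: 0.0153
grasp_force: 58.7
```

```bash
python3 - <<'E'
from h import *
d(.4812,.0996,.076,1.757,1)
S=grab_frame('side')
cv2.imwrite('pics/c4.png',cv2.resize(S['image'][245:300,250:325],None,fx=10,fy=10,interpolation=cv2.INTER_CUBIC))
d(.4812,.0996,.076,1.757,1)
E
```

```text
t 12.45 tcp [0.481  0.0996 0.0784] yaw 1.7558 tilt [-2.e-04  9.e-04 -1.e+00] F [-0.39  0.25 -1.47] gap 0.0153 58.71795058250427
per row cm [-0.008  0.023  0.236] rz -0.0012 j [-0.    0.11  2.14 -0.    0.89 -0.19]
t 12.5 tcp [0.481  0.0996 0.0784] yaw 1.7558 tilt [-2.e-04  9.e-04 -1.e+00] F [ 0.98  0.56 -2.41] gap 0.0151 58.71780216693878
per row cm [-0.008  0.023  0.237] rz -0.0012 j [-0.    0.11  2.14  0.    0.89 -0.19]
```

View pics/c4.png

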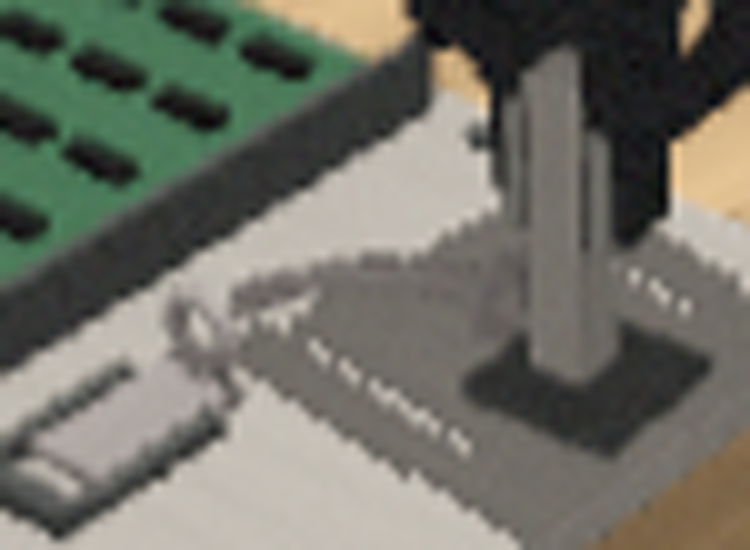

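{"api": "jog_arm", "payload": {
  "delta_rot": [
    [0,0,0],
    [0,0,0],
    [0,0,0],
    [0,0,0],
    [0,0,0],
    [0,0,0],
    [0,0,0],
    [0,0,0]
  ],
  "offset": [
    [0,0,0.04],
    [0,0,0.04],
    [0,0,0.04],
    [0,0,0.04],
    [0,0,0.02],
    [0,0,0.02],
    [0,0,0],
    [0,0,0]
  ],
  "gripper": [1,1,1,1,1,1,1,1]
}}

```text
t: 13.5
tcp_pos: [0.4806, 0.0996, 0.0759]
eef_rot: [[-0.184, 0.983, 0.0], [0.983, 0.184, 0.0], [0.0, 0.0, -1.0]]
force: [0.7, -0.3, -2.2]
finger_gap: 0.0152
grasp_force: 58.7
```

```bash
python3 - <<'E'
from h import *
d(.4812,.0996,.076,1.757,1)
E
```

```text
t 13.5 tcp [0.4806 0.0996 0.0759] yaw 1.7558 tilt [ 0.  0. -1.] F [ 0.69 -0.34 -2.18] gap 0.0152 58.71792554855347
per row cm [-0.014  0.056 -0.006] rz -0.0012 j [-0.    0.11  2.14  0.    0.89 -0.19]
```

{"api": "jog_arm", "payload": {
  "delta_rot": [
    [0,0,0],
    [0,0,0],
    [0,0,0],
    [0,0,0],
    [0,0,0],
    [0,0,0],
    [0,0,0],
    [0,0,0]
  ],
  "offset": [
    [0,0.05,0.03],
    [0,0,0.03],
    [0,0,0.03],
    [0,0,0.03],
    [0,0,0],
    [0,0,0],
    [0,0,0],
    [0,0,0]
  ],
  "gripper": [1,1,1,1,1,1,1,1]
}}

```text
t: 14.5
tcp_pos: [0.4811, 0.0997, 0.0759]
eef_rot: [[-0.184, 0.983, -0.001], [0.983, 0.184, -0.0], [-0.0, -0.001, -1.0]]
force: [-6.2, -1.5, 8.5]
finger_gap: 0.0152
grasp_force: 60.0
```

```bash
python3 - <<'E'
from h import *
d(.4812,.0996,.076,1.757,1)
E
```

```text
t 14.5 tcp [0.4811 0.0997 0.0759] yaw 1.7561 tilt [-0.    -0.001 -1.   ] F [-6.2  -1.5   8.51] gap 0.0152 60.025275349617004
per row cm [-0.016  0.003 -0.007] rz -0.0009 j [-0.    0.11  2.14 -0.    0.89 -0.19]
```

{"api": "jog_arm", "payload": {
  "delta_rot": [
    [0,0,0],
    [0,0,-0.03],
    [0,0,-0.03],
    [0,0,-0.03],
    [0,0,-0.03],
    [0,0,-0.03],
    [0,0,-0.03],
    [0,0,-0.03]
  ],
  "offset": [
    [0,0,-0.17],
    [-0.07,0.16,0],
    [-0.07,0.16,0],
    [-0.07,0.16,0],
    [-0.07,0.16,0],
    [-0.07,0.16,0],
    [-0.07,0.16,0],
    [-0.07,0.16,0]
  ],
  "gripper": [1,1,1,1,1,1,1,1]
}}

```text
t: 15.5
tcp_pos: [0.4933, 0.0981, 0.0764]
eef_rot: [[-0.387, 0.922, 0.0], [0.922, 0.387, 0.0], [0.0, 0.0, -1.0]]
force: [0.3, -0.7, -1.6]
finger_gap: 0.0156
grasp_force: 58.7
```

```bash
cat >> h.py <<'E'
def sw(B,off=.003,pr=1):
    s=ctrl.get_state();R=np.array(s['eef_rot']);p=np.array(s['tcp_pos'])
    psi=np.arctan2(R[1,0],R[0,0])-np.pi/2
    c,q=np.cos(psi),np.sin(psi); px=np.array([c,q]);py=np.array([-q,c])
    b=p[:2]+.024*px+(.05+off)*py
    J=np.array([[-.1135,.9935],[-.9935,-.1135]])  # eye x, y
    e=np.array(B)-b
    print('t',s['t'],'psi',round(psi,4),'to go',round(1.6845-psi,4),'z',p[2].round(4),'bow err mm: tool x,y',(e@py*1e3).round(2),(e@px*1e3).round(2),'eye x,y',(J@e*1e3).round(2),'F eye x,y,z',(J@s['force'][:2]).round(2),round(s['force'][2],2),'tilt',R[2].round(4),'T',np.round(s['torque'],2))
E
python3 -c "
from h import *
sw([.4949,.1561])"
```

```text
t 15.5 psi 0.397 to go 1.2875 z 0.0764 bow err mm: tool x,y -0.08 -0.09 eye x,y [-0.1   0.07] F eye x,y,z [-0.74 -0.24] -1.63 tilt [ 0.e+00  1.e-04 -1.e+00] T [-0.04 -0.01 -0.01]
```

{"api": "jog_arm", "payload": {
  "delta_rot": [
    [0,0,-0.03],
    [0,0,-0.03],
    [0,0,-0.03],
    [0,0,-0.03],
    [0,0,0],
    [0,0,0],
    [0,0,0],
    [0,0,0]
  ],
  "offset": [
    [-0.07,0.16,0],
    [-0.07,0.16,0],
    [-0.07,0.16,0],
    [-0.07,0.16,0],
    [0,0,0],
    [0,0,0],
    [0,0,0],
    [0,0,0]
  ],
  "gripper": [1,1,1,1,1,1,1,1]
}}

```text
t: 16.5
tcp_pos: [0.5001, 0.0982, 0.0764]
eef_rot: [[-0.493, 0.87, -0.0], [0.87, 0.493, -0.0], [0.0, -0.0, -1.0]]
force: [-1.0, -0.2, -3.0]
finger_gap: 0.015
grasp_force: 58.7
```

```bash
python3 -c "
from h import *
sw([.4949,.1561])
S=grab_frame('side')
cv2.imwrite('pics/c5.png',cv2.resize(S['image'][245:300,250:325],None,fx=10,fy=10,interpolation=cv2.INTER_CUBIC))"
```

```text
t 16.5 psi 0.515 to go 1.1695 z 0.0764 bow err mm: tool x,y -0.08 -0.03 eye x,y [-0.08 -0.  ] F eye x,y,z [-0.11  1.04] -3.01 tilt [ 0.e+00 -1.e-04 -1.e+00] T [0.03 0.   0.04]
```

View pics/c5.png

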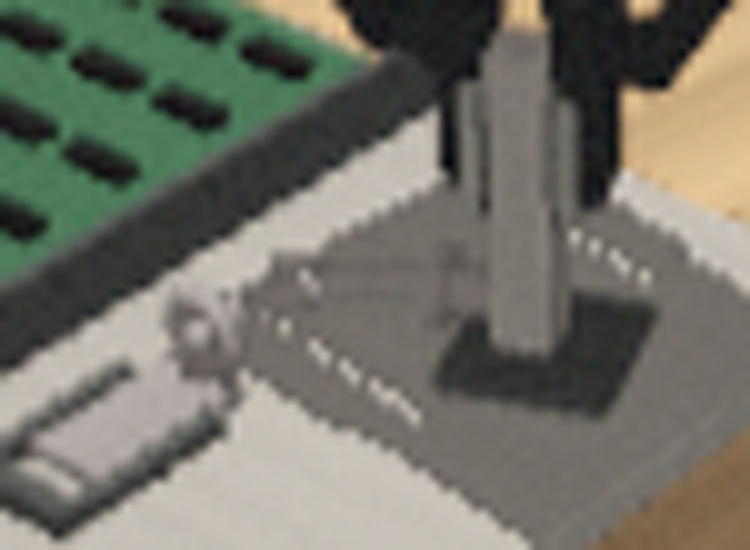

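{"api": "jog_arm", "payload": {
  "delta_rot": [
    [0,0,-0.03],
    [0,0,-0.03],
    [0,0,-0.03],
    [0,0,-0.03],
    [0,0,0],
    [0,0,0],
    [0,0,0],
    [0,0,0]
  ],
  "offset": [
    [-0.07,0.16,0],
    [-0.07,0.16,0],
    [-0.07,0.16,0],
    [-0.07,0.16,0],
    [0,0,0],
    [0,0,0],
    [0,0,0],
    [0,0,0]
  ],
  "gripper": [1,1,1,1,1,1,1,1]
}}

```text
t: 17.55
tcp_pos: [0.507, 0.0993, 0.0764]
eef_rot: [[-0.593, 0.805, -0.0], [0.805, 0.593, 0.0], [0.0, -0.0, -1.0]]
force: [0.6, 0.0, -1.4]
finger_gap: 0.0158
grasp_force: 58.7
```

```bash
python3 -c "
from h import *
sw([.4949,.1561])
S=grab_frame('side')
cv2.imwrite('pics/c6.png',cv2.resize(S['image'][245:300,250:325],None,fx=10,fy=10,interpolation=cv2.INTER_CUBIC))"
```

```text
t 17.55 psi 0.635 to go 1.0495 z 0.0764 bow err mm: tool x,y -0.1 -0.04 eye x,y [-0.1  -0.02] F eye x,y,z [-0.02 -0.58] -1.39 tilt [ 0. -0. -1.] T [0.   0.04 0.02]
```

View pics/c6.png

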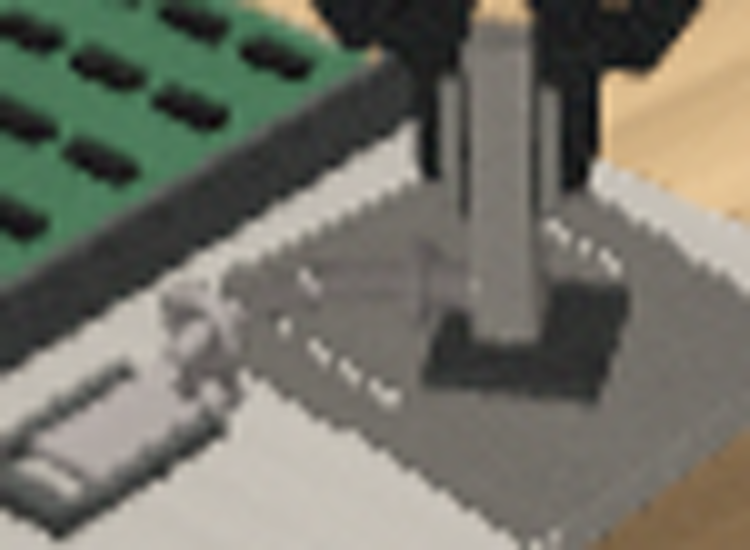

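{"api": "jog_arm", "payload": {
  "delta_rot": [
    [0,0,-0.03],
    [0,0,-0.03],
    [0,0,-0.03],
    [0,0,-0.03],
    [0,0,-0.03],
    [0,0,-0.03],
    [0,0,0],
    [0,0,0]
  ],
  "offset": [
    [-0.07,0.16,0],
    [-0.07,0.16,0],
    [-0.07,0.16,0],
    [-0.07,0.16,0],
    [-0.07,0.16,0],
    [-0.07,0.16,0],
    [0,0,0],
    [0,0,0]
  ],
  "gripper": [1,1,1,1,1,1,1,1]
}}

```text
t: 18.6
tcp_pos: [0.517, 0.1024, 0.0764]
eef_rot: [[-0.728, 0.686, -0.0], [0.686, 0.728, 0.0], [0.0, -0.0, -1.0]]
force: [0.2, -0.2, -3.1]
finger_gap: 0.0152
grasp_force: 58.7
```

```bash
python3 -c "
from h import *
sw([.4949,.1561])"
```

```text
t 18.6 psi 0.815 to go 0.8695 z 0.0764 bow err mm: tool x,y -0.07 -0.06 eye x,y [-0.09  0.  ] F eye x,y,z [-0.26 -0.15] -3.11 tilt [ 1.e-04 -1.e-04 -1.e+00] T [-0.02 -0.04 -0.01]
```

{"api": "jog_arm", "payload": {
  "delta_rot": [
    [0,0,-0.03],
    [0,0,-0.03],
    [0,0,-0.03],
    [0,0,-0.03],
    [0,0,-0.03],
    [0,0,-0.03],
    [0,0,0],
    [0,0,0]
  ],
  "offset": [
    [-0.07,0.16,0],
    [-0.07,0.16,0],
    [-0.07,0.16,0],
    [-0.07,0.16,0],
    [-0.07,0.16,0],
    [-0.07,0.16,0],
    [0,0,0],
    [0,0,0]
  ],
  "gripper": [1,1,1,1,1,1,1,1]
}}

```text
t: 19.6
tcp_pos: [0.5263, 0.1072, 0.0764]
eef_rot: [[-0.839, 0.545, -0.0], [0.545, 0.839, 0.0], [0.0, -0.0, -1.0]]
force: [0.7, -0.1, -2.9]
finger_gap: 0.0155
grasp_force: 58.7
```

```bash
python3 -c "
from h import *
sw([.4949,.1561])"
```

```text
t 19.6 psi 0.9949 to go 0.6896 z 0.0764 bow err mm: tool x,y -0.0 -0.06 eye x,y [-0.04  0.03] F eye x,y,z [-0.21 -0.73] -2.9 tilt [ 1.e-04 -1.e-04 -1.e+00] T [-0.02 -0.01 -0.01]
```

{"api": "jog_arm", "payload": {
  "delta_rot": [
    [0,0,-0.03],
    [0,0,-0.03],
    [0,0,-0.03],
    [0,0,-0.03],
    [0,0,-0.03],
    [0,0,-0.03],
    [0,0,-0.03],
    [0,0,0]
  ],
  "offset": [
    [-0.07,0.16,0],
    [-0.07,0.16,0],
    [-0.07,0.16,0],
    [-0.07,0.16,0],
    [-0.07,0.16,0],
    [-0.07,0.16,0],
    [-0.07,0.16,0],
    [0,0,0]
  ],
  "gripper": [1,1,1,1,1,1,1,1]
}}

```text
t: 20.6
tcp_pos: [0.536, 0.1148, 0.0764]
eef_rot: [[-0.934, 0.357, 0.0], [0.357, 0.934, 0.0], [-0.0, 0.0, -1.0]]
force: [-0.3, 0.1, -2.4]
finger_gap: 0.0148
grasp_force: 58.7
```

```bash
python3 -c "
from h import *
sw([.4949,.1561])"
```

```text
t 20.6 psi 1.2054 to go 0.4791 z 0.0764 bow err mm: tool x,y 0.13 -0.15 eye x,y [-0.07  0.19] F eye x,y,z [0.11 0.25] -2.39 tilt [-0.e+00  1.e-04 -1.e+00] T [-0.08 -0.07  0.01]
```

{"api": "jog_arm", "payload": {
  "delta_rot": [
    [0,0,-0.03],
    [0,0,-0.03],
    [0,0,-0.03],
    [0,0,-0.03],
    [0,0,-0.03],
    [0,0,-0.03],
    [0,0,-0.03],
    [0,0,0]
  ],
  "offset": [
    [-0.07,0.16,0],
    [-0.07,0.16,0],
    [-0.07,0.16,0],
    [-0.07,0.16,0],
    [-0.07,0.16,0],
    [-0.07,0.16,0],
    [-0.07,0.16,0],
    [0,0,0]
  ],
  "gripper": [1,1,1,1,1,1,1,1]
}}

```text
t: 21.6
tcp_pos: [0.5437, 0.1243, 0.0764]
eef_rot: [[-0.988, 0.155, 0.0], [0.155, 0.988, -0.0], [-0.0, -0.0, -1.0]]
force: [-0.6, 0.2, -3.2]
finger_gap: 0.0153
grasp_force: 58.7
```

```bash
python3 -c "
from h import *
sw([.4949,.1561])"
```

```text
t 21.6 psi 1.4155 to go 0.269 z 0.0764 bow err mm: tool x,y 0.16 -0.11 eye x,y [-0.07  0.18] F eye x,y,z [0.23 0.58] -3.19 tilt [-0. -0. -1.] T [-0.04 -0.04  0.01]
```

{"api": "jog_arm", "payload": {
  "delta_rot": [
    [0,0,-0.03],
    [0,0,-0.03],
    [0,0,-0.03],
    [0,0,-0.03],
    [0,0,-0.03],
    [0,0,-0.03],
    [0,0,-0.03],
    [0,0,0]
  ],
  "offset": [
    [-0.07,0.16,0],
    [-0.07,0.16,0],
    [-0.07,0.16,0],
    [-0.07,0.16,0],
    [-0.07,0.16,0],
    [-0.07,0.16,0],
    [-0.07,0.16,0],
    [0,0,0]
  ],
  "gripper": [1,1,1,1,1,1,1,1]
}}

```text
t: 22.6
tcp_pos: [0.5493, 0.1352, 0.0765]
eef_rot: [[-0.999, -0.055, 0.0], [-0.055, 0.999, 0.0], [-0.0, 0.0, -1.0]]
force: [0.7, -0.9, -2.8]
finger_gap: 0.0154
grasp_force: 58.7
```

```bash
python3 -c "
from h import *
sw([.4949,.1561])
S=grab_frame('side')
cv2.imwrite('pics/c7.png',cv2.resize(S['image'][245:300,250:325],None,fx=10,fy=10,interpolation=cv2.INTER_CUBIC))"
```

```text
t 22.6 psi -4.6576 to go 6.3421 z 0.0765 bow err mm: tool x,y 0.2 -0.1 eye x,y [-0.09  0.21] F eye x,y,z [-0.94 -0.6 ] -2.81 tilt [-1.e-04  0.e+00 -1.e+00] T [-0.01  0.01 -0.03]
```

View pics/c7.png

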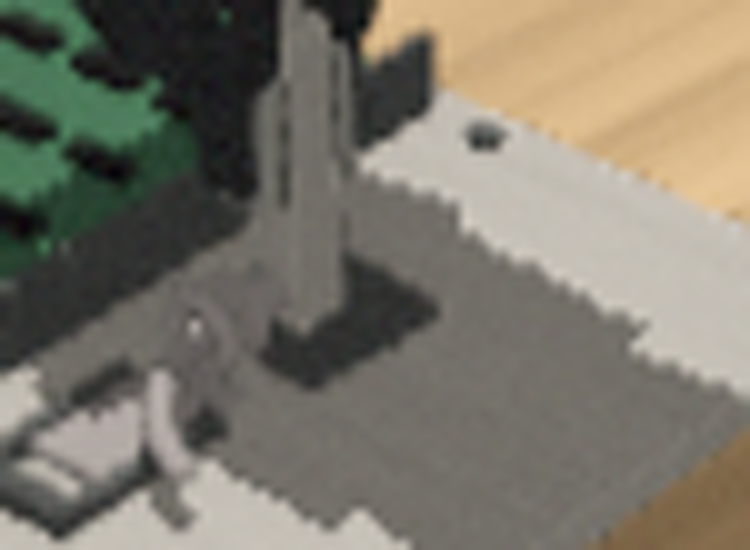

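{"api": "jog_arm", "payload": {
  "delta_rot": [
    [0,0,-0.02],
    [0,0,-0.02],
    [0,0,-0.019],
    [0,0,0],
    [0,0,0],
    [0,0,0],
    [0,0,0],
    [0,0,0]
  ],
  "offset": [
    [-0.045,0.1,0],
    [-0.045,0.1,0],
    [-0.045,0.1,0],
    [0,0,0],
    [0,0,0],
    [0,0,0],
    [0,0,0],
    [0,0,0]
  ],
  "gripper": [1,1,1,1,1,1,1,1]
}}

```text
t: 23.65
tcp_pos: [0.5504, 0.1381, 0.0764]
eef_rot: [[-0.994, -0.113, 0.0], [-0.113, 0.994, 0.0], [-0.0, 0.0, -1.0]]
force: [-0.5, 0.7, -3.3]
finger_gap: 0.0155
grasp_force: 58.7
```

```bash
python3 -c "
from h import *
sw([.4949,.1561])"
```

```text
t 23.65 psi -4.5992 to go 6.2837 z 0.0764 bow err mm: tool x,y 0.13 0.18 eye x,y [0.18 0.13] F eye x,y,z [0.71 0.41] -3.3 tilt [-1.e-04  0.e+00 -1.e+00] T [-0.01 -0.02 -0.02]
```

{"api": "jog_arm", "payload": {
  "delta_rot": [
    [0,0,0],
    [0,0,0],
    [0,0,0],
    [0,0,0],
    [0,0,0],
    [0,0,0],
    [0,0,0],
    [0,0,0]
  ],
  "offset": [
    [0,0.08,0],
    [0,0.08,0],
    [0,0.08,0],
    [0,0.08,0],
    [0,0.08,0],
    [0,0.08,0],
    [0,0.08,0],
    [0,0,0]
  ],
  "gripper": [1,1,1,1,1,1,1,1]
}}

```text
t: 24.65
tcp_pos: [0.5499, 0.1429, 0.0765]
eef_rot: [[-0.994, -0.114, 0.0], [-0.114, 0.994, -0.002], [0.0, -0.002, -1.0]]
force: [0.9, -5.3, -1.5]
finger_gap: 0.0156
grasp_force: 58.8
```

```bash
python3 -c "
from h import *
sw([.4949,.1561])"
```

```text
t 24.65 psi -4.5986 to go 6.2831 z 0.0765 bow err mm: tool x,y 0.16 -4.64 eye x,y [-4.64  0.16] F eye x,y,z [-5.35 -0.25] -1.53 tilt [ 1.0e-04 -1.6e-03 -1.0e+00] T [-0.99 -0.05  0.03]
```

{"api": "jog_arm", "payload": {
  "delta_rot": [
    [0,0,0],
    [0,0,0],
    [0,0,0],
    [0,0,0],
    [0,0,0],
    [0,0,0],
    [0,0,0],
    [0,0,0]
  ],
  "offset": [
    [0,0.04,0],
    [0,0.04,0],
    [0,0.04,0],
    [0,0.04,0],
    [0,0.04,0],
    [0,0.04,0],
    [0,0.04,0],
    [0,0,0]
  ],
  "gripper": [1,1,1,1,1,1,1,1]
}}

```text
t: 25.65
tcp_pos: [0.5495, 0.1459, 0.0765]
eef_rot: [[-0.994, -0.113, 0.0], [-0.113, 0.994, -0.001], [0.0, -0.001, -1.0]]
force: [0.6, -5.5, -2.1]
finger_gap: 0.0153
grasp_force: 58.8
```

```bash
python3 -c "
from h import *
sw([.4949,.1561])"
```

```text
t 25.65 psi -4.5988 to go 6.2833 z 0.0765 bow err mm: tool x,y 0.13 -7.65 eye x,y [-7.65  0.14] F eye x,y,z [-5.53  0.04] -2.12 tilt [ 1.0e-04 -1.2e-03 -1.0e+00] T [-1.02 -0.05  0.03]
```

{"api": "jog_arm", "payload": {
  "delta_rot": [
    [0,0,0],
    [0,0,0],
    [0,0,0],
    [0,0,0],
    [0,0,0],
    [0,0,0],
    [0,0,0],
    [0,0,0]
  ],
  "offset": [
    [0,0.02,0],
    [0,0.02,0],
    [0,0.02,0],
    [0,0.02,0],
    [0,0.02,0],
    [0,0.02,0],
    [0,0,0],
    [0,0,0]
  ],
  "gripper": [1,1,1,1,1,1,1,1]
}}

```text
t: 26.65
tcp_pos: [0.5494, 0.1472, 0.0765]
eef_rot: [[-0.994, -0.113, 0.0], [-0.113, 0.994, -0.001], [0.0, -0.001, -1.0]]
force: [-0.0, -4.7, -1.2]
finger_gap: 0.0153
grasp_force: 58.8
```

```bash
python3 -c "
from h import *
sw([.4949,.1561])"
```

```text
t 26.65 psi -4.5989 to go 6.2834 z 0.0765 bow err mm: tool x,y 0.14 -8.96 eye x,y [-8.96  0.15] F eye x,y,z [-4.63  0.56] -1.17 tilt [ 0.e+00 -9.e-04 -1.e+00] T [-0.99 -0.04  0.01]
```

{"api": "jog_arm", "payload": {
  "delta_rot": [
    [0,0,0],
    [0,0,0],
    [0,0,0],
    [0,0,0],
    [0,0,0],
    [0,0,0],
    [0,0,0],
    [0,0,0]
  ],
  "offset": [
    [0,0.02,0],
    [0,0.02,0],
    [0,0.02,0],
    [0,0.02,0],
    [0,0.02,0],
    [0,0,0],
    [0,0,0],
    [0,0,0]
  ],
  "gripper": [1,1,1,1,1,1,1,1]
}}

```text
t: 27.65
tcp_pos: [0.5493, 0.1483, 0.0765]
eef_rot: [[-0.994, -0.113, 0.0], [-0.113, 0.994, -0.001], [-0.0, -0.001, -1.0]]
force: [0.8, -5.1, -1.7]
finger_gap: 0.0154
grasp_force: 58.8
```

```bash
python3 -c "
from h import *
sw([.4949,.1561])"
```

```text
t 27.65 psi -4.5989 to go 6.2834 z 0.0765 bow err mm: tool x,y 0.15 -10.04 eye x,y [-10.04   0.15] F eye x,y,z [-5.2  -0.19] -1.66 tilt [-0.e+00 -8.e-04 -1.e+00] T [-0.94 -0.08  0.03]
```

{"api": "jog_arm", "payload": {
  "delta_rot": [
    [0,0,0],
    [0,0,0],
    [0,0,0],
    [0,0,0],
    [0,0,0],
    [0,0,0],
    [0,0,0],
    [0,0,0]
  ],
  "offset": [
    [0,0.02,0],
    [0,0.02,0],
    [0,0.02,0],
    [0,0.02,0],
    [0,0.02,0],
    [0,0,0],
    [0,0,0],
    [0,0,0]
  ],
  "gripper": [1,1,1,1,1,1,1,1]
}}

```text
t: 28.65
tcp_pos: [0.5492, 0.1493, 0.0765]
eef_rot: [[-0.994, -0.113, 0.0], [-0.113, 0.994, -0.001], [-0.0, -0.001, -1.0]]
force: [0.1, -5.2, -1.4]
finger_gap: 0.0149
grasp_force: 58.8
```

```bash
python3 -c "
from h import *
sw([.4949,.1561])"
```

```text
t 28.65 psi -4.599 to go 6.2835 z 0.0765 bow err mm: tool x,y 0.15 -11.11 eye x,y [-11.11   0.15] F eye x,y,z [-5.23  0.47] -1.4 tilt [-0.e+00 -6.e-04 -1.e+00] T [-0.89 -0.06  0.09]
```

{"api": "jog_arm", "payload": {
  "delta_rot": [
    [0,0,0],
    [0,0,0],
    [0,0,0],
    [0,0,0],
    [0,0,0],
    [0,0,0],
    [0,0,0],
    [0,0,0]
  ],
  "offset": [
    [0,0.02,0],
    [0,0.02,0],
    [0,0.02,0],
    [0,0.02,0],
    [0,0.02,0],
    [0,0,0],
    [0,0,0],
    [0,0,0]
  ],
  "gripper": [1,1,1,1,1,1,1,1]
}}

```text
t: 29.65
tcp_pos: [0.5491, 0.1504, 0.0765]
eef_rot: [[-0.994, -0.113, 0.0], [-0.113, 0.994, -0.0], [-0.0, -0.0, -1.0]]
force: [-0.4, -5.4, -1.1]
finger_gap: 0.0156
grasp_force: 58.8
```

```bash
python3 -c "
from h import *
sw([.4949,.1561])"
```

```text
t 29.65 psi -4.599 to go 6.2835 z 0.0765 bow err mm: tool x,y 0.16 -12.2 eye x,y [-12.2    0.17] F eye x,y,z [-5.34  1.  ] -1.07 tilt [-1.e-04 -5.e-04 -1.e+00] T [-0.98 -0.07  0.04]
```

{"api": "jog_arm", "payload": {
  "delta_rot": [
    [0,0,0],
    [0,0,0],
    [0,0,0],
    [0,0,0],
    [0,0,0],
    [0,0,0],
    [0,0,0],
    [0,0,0]
  ],
  "offset": [
    [0,0.02,0],
    [0,0.02,0],
    [0,0.02,0],
    [0,0.02,0],
    [0,0.02,0],
    [0,0,0],
    [0,0,0],
    [0,0,0]
  ],
  "gripper": [1,1,1,1,1,1,1,1]
}}

```text
t: 30.65
tcp_pos: [0.5489, 0.1514, 0.0765]
eef_rot: [[-0.994, -0.113, 0.0], [-0.113, 0.994, -0.0], [-0.0, -0.0, -1.0]]
force: [-0.2, -5.7, -1.5]
finger_gap: 0.0151
grasp_force: 58.8
```

```bash
python3 -c "
from h import *
sw([.4949,.1561])"
```

```text
t 30.65 psi -4.5991 to go 6.2836 z 0.0765 bow err mm: tool x,y 0.14 -13.25 eye x,y [-13.25   0.15] F eye x,y,z [-5.67  0.84] -1.48 tilt [-0.e+00 -4.e-04 -1.e+00] T [-0.95 -0.07  0.04]
```

{"api": "jog_arm", "payload": {
  "delta_rot": [
    [0,0,0],
    [0,0,0],
    [0,0,0],
    [0,0,0],
    [0,0,0],
    [0,0,0],
    [0,0,0],
    [0,0,0]
  ],
  "offset": [
    [0,0.02,0],
    [0,0.02,0],
    [0,0.02,0],
    [0,0.02,0],
    [0,0.02,0],
    [0,0,0],
    [0,0,0],
    [0,0,0]
  ],
  "gripper": [1,1,1,1,1,1,1,1]
}}

```text
t: 31.65
tcp_pos: [0.5489, 0.1517, 0.0765]
eef_rot: [[-0.994, -0.114, 0.0], [-0.114, 0.994, -0.002], [0.0, -0.002, -1.0]]
force: [1.0, -6.6, -1.4]
finger_gap: 0.0153
grasp_force: 58.9
```

```bash
python3 -c "
from h import *
sw([.4949,.1561])"
```

```text
t 31.65 psi -4.5985 to go 6.283 z 0.0765 bow err mm: tool x,y 0.18 -13.53 eye x,y [-13.53   0.18] F eye x,y,z [-6.64 -0.26] -1.35 tilt [ 0.     -0.0019 -1.    ] T [-1.41 -0.03  0.04]
```

{"api": "jog_arm", "payload": {
  "delta_rot": [
    [0,0,0],
    [0,0,0],
    [0,0,0],
    [0,0,0],
    [0,0,0],
    [0,0,0],
    [0,0,0],
    [0,0,0]
  ],
  "offset": [
    [0,0.02,0],
    [0,0.02,0],
    [0,0,0],
    [0,0,0],
    [0,0,0],
    [0,0,0],
    [0,0,0],
    [0,0,0]
  ],
  "gripper": [1,1,1,1,1,1,1,1]
}}

```text
t: 32.65
tcp_pos: [0.5489, 0.1518, 0.0765]
eef_rot: [[-0.993, -0.114, 0.0], [-0.114, 0.993, -0.003], [0.0, -0.003, -1.0]]
force: [1.1, -8.3, -1.2]
finger_gap: 0.015
grasp_force: 58.9
```

```bash
python3 -c "
from h import *
sw([.4949,.1561])"
```

```text
t 32.65 psi -4.5982 to go 6.2827 z 0.0765 bow err mm: tool x,y 0.19 -13.59 eye x,y [-13.59   0.18] F eye x,y,z [-8.38 -0.11] -1.19 tilt [ 2.0e-04 -2.6e-03 -1.0e+00] T [-1.6  -0.09  0.09]
```

{"api": "jog_arm", "payload": {
  "delta_rot": [
    [0,0,0],
    [0,0,0],
    [0,0,0],
    [0,0,0],
    [0,0,0],
    [0,0,0],
    [0,0,0],
    [0,0,0]
  ],
  "offset": [
    [0,0.02,0],
    [0,0.02,0],
    [0,0.02,0],
    [0,0.02,0],
    [0,0.01,0],
    [0,0,0],
    [0,0,0],
    [0,0,0]
  ],
  "gripper": [1,1,1,1,1,1,1,1]
}}

```text
t: 33.65
tcp_pos: [0.549, 0.152, 0.0766]
eef_rot: [[-0.993, -0.115, 0.0], [-0.115, 0.993, -0.004], [0.0, -0.004, -1.0]]
force: [0.7, -10.7, -0.6]
finger_gap: 0.0155
grasp_force: 59.1
```

```bash
python3 -c "
from h import *
sw([.4949,.1561])"
```

```text
t 33.65 psi -4.5976 to go 6.2821 z 0.0766 bow err mm: tool x,y 0.23 -13.74 eye x,y [-13.73   0.21] F eye x,y,z [-10.7    0.52] -0.55 tilt [ 2.0e-04 -4.2e-03 -1.0e+00] T [-2.02 -0.07  0.06]
```

{"api": "jog_arm", "payload": {
  "delta_rot": [
    [0,0,0],
    [0,0,0],
    [0,0,0],
    [0,0,0],
    [0,0,0],
    [0,0,0],
    [0,0,0],
    [0,0,0]
  ],
  "offset": [
    [0,0.02,0],
    [0,0.02,0],
    [0,0.02,0],
    [0,0,0],
    [0,0,0],
    [0,0,0],
    [0,0,0],
    [0,0,0]
  ],
  "gripper": [1,1,1,1,1,1,1,1]
}}

```text
t: 34.65
tcp_pos: [0.5489, 0.1521, 0.0766]
eef_rot: [[-0.993, -0.115, 0.0], [-0.115, 0.993, -0.005], [0.0, -0.005, -1.0]]
force: [0.7, -12.4, -0.1]
finger_gap: 0.0154
grasp_force: 59.2
```

```bash
python3 -c "
from h import *
sw([.4949,.1561])"
```

```text
t 34.65 psi -4.5971 to go 6.2816 z 0.0766 bow err mm: tool x,y 0.23 -13.83 eye x,y [-13.83   0.21] F eye x,y,z [-12.44   0.67] -0.08 tilt [ 4.0e-04 -5.3e-03 -1.0e+00] T [-2.36 -0.11  0.1 ]
```

{"api": "jog_arm", "payload": {
  "delta_rot": [
    [0,0,0],
    [0,0,0],
    [0,0,0],
    [0,0,0],
    [0,0,0],
    [0,0,0],
    [0,0,0],
    [0,0,0]
  ],
  "offset": [
    [0,0,0],
    [0,-0.06,0],
    [0,-0.06,0],
    [0,-0.06,0],
    [0,-0.06,0],
    [0,-0.05,0],
    [0,0,0],
    [0,0,0]
  ],
  "gripper": [1,1,1,1,1,1,1,1]
}}

```text
t: 35.65
tcp_pos: [0.5489, 0.1516, 0.0765]
eef_rot: [[-0.994, -0.113, 0.0], [-0.113, 0.994, -0.0], [-0.0, -0.0, -1.0]]
force: [1.0, -4.2, -1.3]
finger_gap: 0.015
grasp_force: 59.2
```

```bash
python3 -c "
from h import *
sw([.4949,.1561])"
```

```text
t 35.65 psi -4.5991 to go 6.2836 z 0.0765 bow err mm: tool x,y 0.14 -13.42 eye x,y [-13.42   0.15] F eye x,y,z [-4.28 -0.55] -1.29 tilt [-1.e-04 -2.e-04 -1.e+00] T [-0.92 -0.11  0.05]
```

{"api": "jog_arm", "payload": {
  "delta_rot": [
    [0,0,0],
    [0,0,0],
    [0,0,0],
    [0,0,0],
    [0,0,0],
    [0,0,0],
    [0,0,0],
    [0,0,0]
  ],
  "offset": [
    [0,-0.04,0],
    [0,-0.04,0],
    [0,-0.04,0],
    [0,0,0],
    [0,0,0.03],
    [0,0,0.03],
    [0,0,0],
    [0,0,0]
  ],
  "gripper": [1,1,1,1,1,1,1,1]
}}

```text
t: 36.65
tcp_pos: [0.5491, 0.1505, 0.076]
eef_rot: [[-0.994, -0.113, 0.0], [-0.113, 0.994, 0.0], [-0.0, 0.0, -1.0]]
force: [-0.2, 0.3, -1.7]
finger_gap: 0.0153
grasp_force: 59.4
```

```bash
python3 -c "
from h import *
sw([.4949,.1561])"
```

```text
t 36.65 psi -4.5993 to go 6.2838 z 0.076 bow err mm: tool x,y 0.22 -12.35 eye x,y [-12.35   0.23] F eye x,y,z [0.35 0.14] -1.67 tilt [-3.e-04  2.e-04 -1.e+00] T [0.12 0.05 0.02]
```

{"api": "jog_arm", "payload": {
  "delta_rot": [
    [0,0,0],
    [0,0,0],
    [0,0,0],
    [0,0,0],
    [0,0,0],
    [0,0,0],
    [0,0,0],
    [0,0,0]
  ],
  "offset": [
    [0,0,0.02],
    [0,0,0],
    [0,0,0],
    [0,0,0],
    [0,0,0],
    [0,0,0],
    [0,0,0],
    [0,0,0]
  ],
  "gripper": [1,1,-0.2,-0.2,-0.2,-0.2,-0.2,-0.2]
}}

```text
t: 37.65
tcp_pos: [0.549, 0.1504, 0.0756]
eef_rot: [[-0.994, -0.113, 0.0], [-0.113, 0.994, 0.0], [-0.0, 0.0, -1.0]]
force: [-0.5, -0.1, 0.7]
finger_gap: 0.051
grasp_force: 0.0
```

```bash
python3 -c "
from h import *
sw([.4949,.1561]);d(.549,.15,.2,0,1)"
```

```text
t 37.65 psi -4.5992 to go 6.2837 z 0.0756 bow err mm: tool x,y 0.12 -12.27 eye x,y [-12.26   0.12] F eye x,y,z [-0.02  0.49] 0.69 tilt [-0.  0. -1.] T [ 0.02  0.02 -0.01]
t 37.65 tcp [0.549  0.1504 0.0756] yaw -3.0284 tilt [-0.  0. -1.] F [-0.49 -0.08  0.69] gap 0.051 0.0
per row cm [ 5.0000e-03 -4.3000e-02 -1.2436e+01] rz -3.0284 j [ 0.09  0.27  1.95  0.    0.92 -1.59]
```

Released; lift clear.

{"api": "jog_arm", "payload": {
  "delta_rot": [
    [0,0,0],
    [0,0,0],
    [0,0,0],
    [0,0,0],
    [0,0,0],
    [0,0,0],
    [0,0,0],
    [0,0,0]
  ],
  "offset": [
    [0,0,-1],
    [0,0,-2],
    [0,0,-2],
    [0,0,-2],
    [0,0,-2],
    [0,0,-2],
    [0,0,-1],
    [0,0,0]
  ],
  "gripper": [-0.2,-0.2,-0.2,-0.2,-0.2,-0.2,-0.2,-0.2]
}}

```text
t: 38.65
tcp_pos: [0.5494, 0.1505, 0.1966]
eef_rot: [[-0.994, -0.113, 0.002], [-0.113, 0.994, 0.0], [-0.002, -0.0, -1.0]]
force: [0.1, 0.2, -0.0]
finger_gap: 0.0511
grasp_force: 0.0
```

```bash
python3 - <<'E'
from h import *
S=grab_frame('side')
i=S['image']; ref=cv2.imread('pics/c7.png')
psi=1.684;R=np.array([[np.cos(psi),-np.sin(psi),0],[np.sin(psi),np.cos(psi),0],[0,0,1]])
o=np.array([.549,.1504,.012])+R@[0,.003,0]
print('expected post top',proj(S,o+R@[0,0,.09]),'post mid',proj(S,o+R@[0,0,.05]))
print([(round(q['conf'],2),(np.array(q['centre'])*[640,480]).round(1)) for q in look_for('side','bent_pin')][:4])
p=proj(S,o+R@[0,0,.09]).astype(int)
g=cv2.cvtColor(i,cv2.COLOR_BGR2GRAY)
for v in range(p[1]-8,p[1]+20,4): print(v,g[v,p[0]-10:p[0]+11].tolist())
d(.549,.15,.2,0,1)
E
```

```text
expected post top [273.15424767 249.35234079] post mid [274.02355436 263.45746577]
[(0.85, array([272.6, 272.9])), (0.62, array([452. , 204.7])), (0.55, array([322.4, 227.6]))]
241 [101, 119, 126, 146, 167, 182, 184, 183, 182, 182, 182, 179, 179, 176, 176, 175, 174, 175, 179, 180, 182]
245 [56, 91, 81, 58, 45, 53, 71, 77, 100, 107, 113, 132, 146, 172, 184, 183, 184, 184, 185, 189, 191]
249 [101, 101, 98, 97, 98, 96, 95, 95, 96, 101, 103, 102, 101, 104, 108, 88, 89, 101, 105, 127, 137]
253 [22, 37, 47, 41, 34, 48, 86, 105, 108, 109, 107, 104, 104, 104, 105, 95, 90, 90, 99, 96, 89]
257 [51, 53, 52, 49, 48, 40, 53, 106, 111, 108, 110, 118, 117, 114, 105, 89, 47, 44, 40, 43, 48]
261 [31, 52, 53, 52, 50, 51, 53, 106, 109, 109, 108, 114, 108, 114, 103, 105, 43, 45, 45, 49, 52]
265 [49, 49, 42, 43, 43, 47, 45, 94, 108, 108, 109, 111, 105, 104, 104, 102, 97, 103, 106, 107, 104]
t 38.75 tcp [0.5485 0.1504 0.1948] yaw -3.0284 tilt [ 1.5e-03  1.0e-04 -1.0e+00] F [-0.45  0.37  0.07] gap 0.0512 0.0
per row cm [-0.044 -0.044 -0.516] rz -3.0284 j [ 0.09  0.11  1.89  0.    1.14 -1.59]
```

```bash
python3 -c "
from station import ctrl
print(ctrl.sign_off())"
```

```text
the job is handed in; nothing more can be done
None
```

I threaded the bent pin through the eye and drove the slide to its stop. I leaned on it at about 10.7 to 12.4 N (wrist reading) for over a second, then released the pin standing upright with the shoulder about 1 mm off the eye. The job is handed in; the verdict was not shown.

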